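# Slide the tall oil bottle back to the niche wall

### The arm

A 6-joint arm with a two-finger parallel gripper is mounted at the origin on the work surface. World frame = base frame: x ahead of the robot, y to its left, z up, the work surface at z = 0. Lengths are in mm, angles in rad, forces in N, time in s.
With the tool pointing down it reaches from about 250 to 800 mm from the base axis. Payload 8.5 kg.
Tool frame: the origin (TCP) lies on the centre line of the jaws, within the pads' length; the fingertips stand 17 mm ahead of it and the grasp point (between the pads) lies 2 mm behind it; z points along the fingers, y is the line along which they close (so a half turn about z gives the same grasp; the last joint's range is limited). The gripper opens to 85 mm and grips with 20 to 120 N. Pads are 22 mm wide; open, the fingers measure 114 mm over their backs; the gripper's body (76 mm by 85 mm) begins 54 mm behind the grasp point. The pads swing forward as they close: fully open they stand 13 mm farther back than shut.
Start: joints at [0, 0.238, -0.013, 1.319, 0, 1.571], TCP at [524.958, -0, 248.276] pointing down, gripper open.
Joint ranges: [-2.66, 2.66], [-1.03, 1.9], [-1.14, 1.46], [-1.82, 2.27], [-1.45, 1.34], [-3.14, 3.14]. Speed limits (rad/s): [2.22, 2.22, 2.79, 3.14, 3.14, 3.14].

### API

Orientations are given as a unit quaternion [w, x, y, z].
In Python, from workcell import ctrl gives the robot as it stands. The module is installed in compiled form; this text tells all that it offers.
- The arm moves only by the tool servo_tool, never from a script. Its argument "steps" is a list of rows, each a list of 7 numbers: the shift along the tool's x, y, z in m, then the turn, a rotation vector about the tool's x, y, z in rad, then the opening, from 0 (shut) to 1 (fully open). In form: [[tx, ty, tz, rx, ry, rz, hand], ...]. A call has exactly 8 rows; each row is the pose to reach, as a shift and turn from the pose commanded when the call began, along the tool's axes at that moment; what a row does not reach only later rows make up. A row lasts 1/12 s, in which the tool goes at most 41.7 mm and 7.16 degrees, less where a joint would pass 70% of its speed; a pose out of reach is approached as far as the arm can. A call with a gripper value outside its range is refused whole. The fingers move at their own pace and stop on an object; "force" is the grip in N (left out, the last holds). Time passes only in rows, so rows that repeat a pose let the fingers close, or fill a call up. It gives the time, the measured TCP pose, the force, the opening and the grip force at its end, in the units of the state.
- ctrl.read_state(): the state, without advancing time (a new reading comes with each control period).
- ctrl.capture(name): name is "scene" or "side" or "wrist"; returns the picture (480x640x3 uint8, red, green, blue); there is no depth.
- ctrl.camera_info(name): a dict with "K" (3x3 intrinsics, pixels), "origin" and "orientation" of the camera in the world. Camera axes: x right, y down, z forward; pixel columns grow to the right and rows downward; lengths in mm; the calibration is good to about 2 mm. The wrist camera is an equidistant fisheye: a pixel r from the principal point sees the ray r / f radians off the axis. A picture is of the moment at which its call begins: read the wrist's pose just before it. camera_info takes no time and is no camera call; for the wrist camera it gives the pose at the moment of the call.
- ctrl.job_done(): hands the job in; it is judged then, once.
Trained networks look in the newest picture that a camera, given by its name, has taken for a name from the list of things; names that differ only in an ending like _2 or _b are one class to them, and where a whole thing is asked for, a point or a joint stands for the part that bears it (a point fixed in the world has none). Each returns a list of dicts, best first, with "p" (0 to 1); they miss things now and then, are a little off and sometimes report something else, mostly with a low value. They report only what shows in the picture. A call takes as long as a camera call. They do not tell look-alikes from the thing itself.
- ctrl.search_frame(target, camera): "uv" ([column, row] in pixels, amid what is visible of it).
- ctrl.silhouettes(target, camera): "mask" (480x640 bool, what is visible of it) and "uv" ([column, row] in pixels, amid what is visible of it).
- ctrl.place_of(target, camera): "uv" ([column, row] in pixels: a listed point, or the origin of a listed thing).
The state is a dict: "time_s": time; "joint_positions": joint angles; "qd": joint speeds; "joint_efforts": joint torques, N m; "tcp_pos": TCP position; "eef_rot": TCP orientation; "ft_force": force on the tool from outside, world axes, zero at the start; "ft_torque": the same for the moment, N m; "width": finger opening in mm; "gripper_force": force on a finger pad.
Only numpy, scipy, OpenCV 4.12 (cv2) and the standard library are available. Lean on these libraries where they do the work, as an engineer would, in place of code of your own. Each camera call takes 0.05 s, during which the arm holds its last target. There are 200 camera calls.

### The job

A tall bottle of massage oil has been left at the front of the steel shelf, where it will get knocked off. With the fingertips low on its body, push it back along the shelf into the space between the pill organiser and the wooden massage roller until it stands right up against the green tiles at the back. Slide it gently, upright all the way, without gripping or lifting it, leave everything else on the shelf as it is, and take the hand away at the end.

Things in the scene. Friction and masses are not known exactly. Their poses are not given: they have to be found in the camera images.
- niche: Fixed low niche of green tiles, open at front and top, with a flat steel wall shelf. Origin: on the counter under the shelf's middle; x points from the shelf's front back to the tiled wall, y left along the shelf, z up. Shelf top 70 mm above the origin, spanning x -110 (front edge) to +110 mm (back wall) and y -310 to +310 mm (side walls). Its place and yaw vary.
- back_wall (a point): Point on the face of the tiled back wall, at its middle, where it meets the shelf's top (x = +110, z = 70 mm in the niche). Axes as the niche's. The walls rise 92 mm above the shelf with their white cap.
- clamp (a point): Top middle of the small chrome screw clamp fixed over the shelf's front edge, 9 mm above the shelf. It is 16 mm wide along the shelf, reaches 19 mm from this point to the back and 23 mm to the front, and hangs 64 mm below the shelf's top.
- bottle: Tall narrow round amber glass bottle, paper label: 48 mm in diameter, straight up to 158 mm, then a short shoulder and a 32 mm cap; 210 mm high, 0.2 to 0.45 kg. Origin: centre of the underside; z up its length. It starts 35 to 60 mm (its centre) behind the shelf's front edge. Friction on the steel 0.3 to 0.5: pushed slowly below 40 mm above the shelf it slides upright; pushed at half its height or stopped from a fast slide it tips.
- organiser: Seven-day pill organiser of pale plastic, seven hinged lids in a row, all shut: 150 mm long along its y axis, 42 mm deep along x, 27 mm high, loose. Origin: centre of its underside. It stands near the back wall, y axis along the wall, on one side of the free space (left or right differs).
- roller: Wooden palm massage roller, a turned grip on four grooved wooden balls: 130 mm long along its y axis, 66 mm deep along x, 62 mm high, loose. Origin: centre of its underside. It stands near the back wall, y axis along the wall, on the other side of the free space; 110 to 170 mm are free between its end and the organiser's end.
- paperweight: Clear glass paperweight, a 72 mm ball with a ground flat foot, loose, standing towards one end of the shelf. Its origin is the centre of its foot.
- light: Silver cylindrical bike light lying on its black bracket, 92 mm long along its x axis, 36 mm wide, 48 mm high, loose, towards the other end of the shelf. Its origin is the centre of its underside.
There are look-alikes about, which are no part of the job. There is more than one size of the roller; the one meant has the size given above.

How it is judged:
By the outcome, as a careful person would: the job done as asked, in the order asked, and still so for the second after the job is handed in, with the robot touching nothing.
It also fails if it takes over 58 s, if anything falls off the work surface, if the arm or the gripper's body presses on something with over 40 N, if the wrist force passes 120 N, or if a joint passes its speed limit or range.

## Working session

There is one attempt and no reset: what is moved stays moved. The work goes in short steps, Python scripts to look and compute and a tool call to move; the robot and the scene stay as the last step left them, time stands still between calls to the robot, and variables do not carry over. Pictures are saved under pics/ and viewed, at most 10 in all, crops included, and the job is handed in when it is done.

Besides the shell and the picture viewer there is one more tool, called after "Emit:" as name(argument=value, ...), one argument or row to a line, values as JSON. servo_tool: Moves the arm, as the interface text tells. Its arguments: {"type":"object","properties":{"steps":{"type":"array"},"force":{"type":"number"}},"required":["steps"]}

```bash
mkdir -p pics
cat > h.py <<'E'
import numpy as np, cv2
from scipy.spatial.transform import Rotation as R
from workcell import ctrl
def ray(cam,uv):
    i=ctrl.camera_info(cam);K=np.array(i["K"]);q=i["orientation"];M=R.from_quat([q[1],q[2],q[3],q[0]]).as_matrix()
    x=(uv[0]-K[0,2])/K[0,0];y=(uv[1]-K[1,2])/K[1,1]
    if cam=="wrist":
        t=np.hypot(x,y);d=np.array([np.sin(t)*x/max(t,1e-9),np.sin(t)*y/max(t,1e-9),np.cos(t)])
    else: d=np.array([x,y,1.])
    return np.array(i["origin"],float),M@(d/np.linalg.norm(d))
def atz(cam,uv,z):
    o,d=ray(cam,uv);return o+d*(z-o[2])/d[2]
def tri(obs):
    A=np.zeros((3,3));b=np.zeros(3)
    for c,uv in obs:
        o,d=ray(c,uv);P=np.eye(3)-np.outer(d,d);A+=P;b+=P@o
    x=np.linalg.solve(A,b)
    return x
E
python3 - <<'E'
from h import *
np.set_printoptions(precision=1,suppress=True)
for c in("scene","side"):
    im=ctrl.capture(c);cv2.imwrite(f"pics/{c}0.png",im[:,:,::-1])
    i=ctrl.camera_info(c);print(c,i["origin"],i["orientation"])
    for t in("niche","back_wall","clamp","bottle","organiser","roller","paperweight","light"):
        for r in ctrl.place_of(t,c)[:3]:
            z=79 if t=="clamp" else 0 if t=="niche" else 70
            print(c,t,round(r["p"],2),np.array(r["uv"]),atz(c,r["uv"],z))
print(ctrl.read_state()["time_s"])
E
```

```text
scene [903.9 -91.  672.1] [-0.2  0.8  0.6 -0.2]
scene niche 0.91 [327.1 317.9] [595.8   5.1   0. ]
scene niche 0.59 [334.  260.9] [493.2  46.8   0. ]
scene clamp 0.7 [424.6 219. ] [501.9 198.6  79. ]
scene bottle 0.64 [335.8 262.1] [538.9  34.6  70. ]
scene organiser 0.69 [230.6 358.8] [ 652.3 -150.    70. ]
scene roller 0.89 [408.1 171.9] [386.9 216.5  70. ]
scene paperweight 0.92 [172.8 303.1] [ 544.3 -219.7   70. ]
scene light 0.58 [461.7 254.3] [577.7 232.   70. ]
side [ 347.7 -654.7  716.5] [-0.4  0.9 -0.1  0. ]
side niche 0.88 [368.7 281. ] [593.8  12.6   0. ]
side back_wall 0.88 [441.3 242. ] [711.    1.2  70. ]
side clamp 0.64 [292.8 187. ] [508.2 200.9  79. ]
side bottle 0.95 [332.4 245.3] [538.1  40.2  70. ]
side bottle 0.19 [326.  174.9] [578.7 233.7  70. ]
side organiser 0.64 [446.7 312.2] [ 658.2 -141.7   70. ]
side roller 0.77 [196.6 216.5] [332.  173.7  70. ]
side roller 0.59 [400.9 204.4] [682.3 112.   70. ]
side roller 0.56 [233.4 278.2] [371.9   7.5  70. ]
side paperweight 0.58 [388.3 368.1] [ 545.  -212.2   70. ]
side light 0.68 [325.2 171.2] [580.4 245.7  70. ]
0.9
```

View pics/scene0.png

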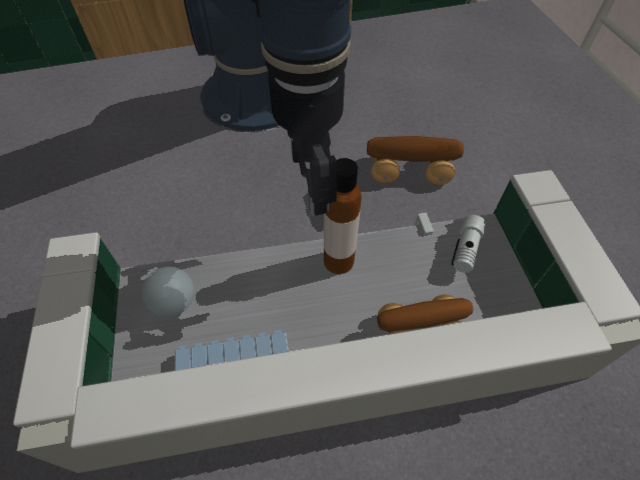

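View pics/side0.png

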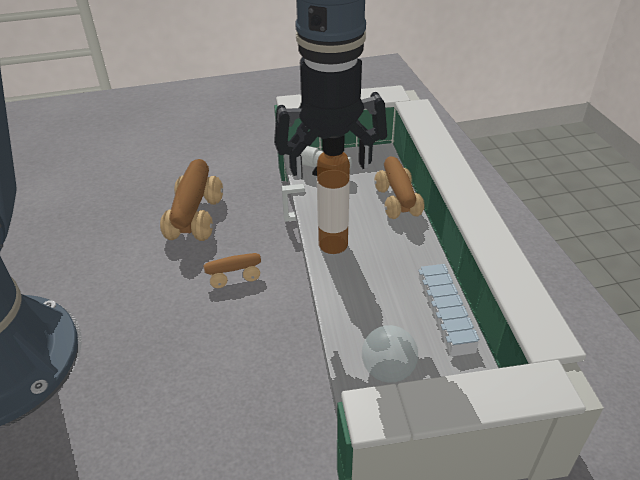

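The scene view shows the amber bottle at the front (340,265), the organiser at back right (230,352), the roller at back left (425,312), the clamp at (424,222), the light at (468,243) and the paperweight at (168,292). The side view agrees, and two look-alike rollers lie on the counter in front, at (190,200) and (233,268). Next I'll work out the niche yaw and refine the positions.

Run:
```python
from h import *
np.set_printoptions(precision=1,suppress=True)
for c,a,b,z in(("scene",(82,387),(585,310),162),("side",(297,200),(330,375),70),("scene",(120,270),(500,217),70)):
    p,q=atz(c,a,z),atz(c,b,z);d=p-q if p[1]>q[1] else q-p
    print(c,p,q,"yaw",-np.arctan2(d[0],d[1]))
ctrl.capture("side");ctrl.capture("scene")
for c in("side","scene"):
  for t,z in(("organiser",97),("roller",101),("roller",70),("bottle",70)):
    for r in ctrl.silhouettes(t,c):
        if r["p"]<.3: continue
        ys,xs=np.nonzero(r["mask"])
        pts=[(xs[i],ys[i]) for i in(xs.argmin(),xs.argmax(),ys.argmin(),ys.argmax())]
        print(c,t,z,round(r["p"],2),r["uv"],*[(tuple(map(int,p)),atz(c,p,z)[:2]) for p in pts])
s=ctrl.read_state();print(s["eef_rot"],s["time_s"],s["width"],s["tcp_pos"])
q=s["eef_rot"];print(R.from_quat([q[1],q[2],q[3],q[0]]).as_matrix())
print(ctrl.camera_info("wrist"))
```

```text
scene [ 679.3 -307.9  162. ] [744.2 294.1 162. ] yaw -0.10735900902886314
side [509.3 173.   70. ] [ 468.2 -202.9   70. ] yaw -0.10893705112690436
scene [ 464.  -294.3   70. ] [525.5 327.1  70. ] yaw -0.09859768581303342
side organiser 97 0.64 [449.0, 310.9] ((419, 272), array([637.7, -79.4])) ((477, 337), array([ 666.1, -213.8])) ((439, 264), array([672.8, -71.3])) ((451, 355), array([ 621.1, -232.2]))
side organiser 97 0.44 [310.0, 159.1] ((301, 154), array([541.2, 274.8])) ((350, 160), array([624.1, 230.7])) ((307, 147), array([557.7, 295.3])) ((313, 174), array([547.3, 205.5]))
side roller 101 0.91 [399.5, 188.9] ((374, 179), array([645.9, 156.3])) ((424, 205), array([702.7,  63.5])) ((390, 156), array([697.5, 217.7])) ((392, 218), array([639.9,  45.4]))
side roller 101 0.83 [230.4, 268.0] ((204, 265), array([332.2,  15. ])) ((260, 258), array([415.8,   8.1])) ((251, 253), array([404.5,  22.7])) ((214, 287), array([341.2, -34.7]))
side roller 101 0.77 [191.8, 202.1] ((159, 220), array([272.4, 141.3])) ((222, 187), array([383.6, 204.5])) ((196, 159), array([348.2, 305.1])) ((169, 
[... 2155 characters left out ...]
168.8])) ((389, 333), array([673.8,  73.7]))
scene roller 70 0.31 [341.4, 224.7] ((324, 215), array([442.8,  42.1])) ((361, 196), array([419.1, 115.8])) ((341, 158), array([320.5, 109.1])) ((334, 273), array([557.4,  26.2]))
scene bottle 70 0.91 [343.8, 225.3] ((324, 215), array([442.8,  42.1])) ((360, 193), array([412. , 116.3])) ((341, 158), array([320.5, 109.1])) ((335, 273), array([557.8,  27.7]))
[-0.   0.7  0.7 -0. ] 1.4 85.45927893912712 [524.9   0.  248.3]
[[-0.  1. -0.]
 [ 1.  0.  0.]
 [ 0. -0. -1.]]
{'K': array([[371.6,   0. , 318.2],
       [  0. , 371.6, 239. ],
       [  0. ,   0. ,   1. ]]), 'origin': array([525.4,  73.1, 373. ]), 'orientation': array([ 0.1,  1. , -0. ,  0. ])}
```

Emit:
servo_tool(
  steps=[
    [0,0,-0.04,0,0,0,0.4],
    [0,0,-0.08,0,0,0,0.4],
    [0,-0.03,-0.08,0,0,0,0.4],
    [0,-0.06,-0.08,0,0,0,0.4],
    [0,-0.09,-0.08,0,0,0.1,0.4],
    [0,-0.12,-0.08,0,0,0.2,0.4],
    [0,-0.13,-0.08,0,0,0.3,0.4],
    [0,-0.13,-0.08,0,0,0.3,0.4],
  ],
  force=20,
)

```text
time_s: 2.07
tcp_pos: [392.7, 0.0, 329.1]
eef_rot: [0.0, 0.806, 0.592, 0.0]
ft_force: [1.3, 0.4, 0.4]
width: 34.3
gripper_force: 0.0
```

Run:
```python
from h import *
np.set_printoptions(precision=3,suppress=True)
s=ctrl.read_state();print(s["joint_positions"],s["tcp_pos"],s["width"],s["time_s"])
q=s["eef_rot"];M0=R.from_quat([q[1],q[2],q[3],q[0]]);print(M0.as_matrix())
p=np.array([.956,-.292,0]);l=np.array([.292,.956,0]);u=np.array([0,0,1])
z=(p-u)/2**.5
for sg in(1,-1):
    y=sg*l;x=np.cross(y,z)
    print(sg,(M0.inv()*R.from_matrix(np.c_[x,y,z])).as_rotvec())
```

```text
[-0.    -0.008 -0.096  1.482  0.     1.876] [392.747   0.017 329.088] 34.29634617957539 2.0667
[[ 0.3    0.954  0.001]
 [ 0.954 -0.3    0.   ]
 [ 0.     0.001 -1.   ]]
1 [-0.616 -0.611 -1.49 ]
-1 [-0.61   0.615  1.474]
```

```bash
cat >> h.py <<'E'
def plan(P,t=40,a=np.arctan2(-.292,.956)):
    s=ctrl.read_state();q=s["eef_rot"];M0=R.from_quat([q[1],q[2],q[3],q[0]])
    p=np.array([np.cos(a),np.sin(a),0]);l=np.array([-p[1],p[0],0]);u=np.array([0,0,1]);t=np.radians(t)
    z=p*np.sin(t)-u*np.cos(t);x=np.cross(l,z)
    return M0.inv().apply(np.array(P)-s["tcp_pos"])/1000,(M0.inv()*R.from_matrix(np.c_[x,l,z])).as_rotvec()
E
python3 - <<'E'
from h import *
print(plan([463,60,250]))
E
```

```text
(array([0.07827457, 0.04894292, 0.07915872]), array([-0.54822446, -0.54415979, -1.5091134 ]))
```

Emit:
servo_tool(
  steps=[
    [0,0,0,-0.04,-0.04,-0.11,0.4],
    [0,0,0,-0.08,-0.08,-0.22,0.4],
    [0,0,0,-0.12,-0.12,-0.33,0.4],
    [0,0,0,-0.16,-0.16,-0.44,0.4],
    [0,0,0,-0.2,-0.2,-0.55,0.4],
    [0,0,0,-0.24,-0.24,-0.66,0.4],
    [0,0,0,-0.28,-0.28,-0.77,0.4],
    [0,0,0,-0.32,-0.32,-0.88,0.4],
  ],
)

```text
time_s: 2.73
tcp_pos: [396.0, 0.4, 328.5]
eef_rot: [0.216, 0.454, 0.864, -0.033]
ft_force: [0.1, -0.9, 0.3]
width: 34.3
gripper_force: 0.0
```

Run:
```python
from h import *
print(plan([463,60,250]),ctrl.read_state()["joint_positions"])
```

```text
(array([0.04431062, 0.07750437, 0.07891792]), array([-0.22567564, -0.22432657, -0.61511065])) [ 0.24376193 -0.22968811 -0.36557377  1.14297545 -0.33456141  1.16112999]
```

Emit:
servo_tool(
  steps=[
    [0,0.01,0.01,-0.04,-0.04,-0.11,0.4],
    [0.005,0.02,0.02,-0.08,-0.08,-0.22,0.4],
    [0.015,0.03,0.03,-0.12,-0.12,-0.33,0.4],
    [0.02,0.04,0.04,-0.16,-0.16,-0.44,0.4],
    [0.03,0.055,0.055,-0.2,-0.2,-0.55,0.4],
    [0.04,0.07,0.07,-0.226,-0.224,-0.615,0.4],
    [0.044,0.0775,0.079,-0.226,-0.224,-0.615,0.4],
    [0.044,0.0775,0.079,-0.226,-0.224,-0.615,0.4],
  ],
)

```text
time_s: 3.4
tcp_pos: [462.9, 59.7, 248.0]
eef_rot: [0.336, 0.141, 0.93, -0.051]
ft_force: [-0.6, 0.3, 0.1]
width: 34.1
gripper_force: 0.0
```

Run:
```python
from h import *
np.set_printoptions(precision=3,suppress=True)
for c in("side","scene"):
    im=ctrl.capture(c);cv2.imwrite(f"pics/{c}1.png",im[:,:,::-1])
    for r in ctrl.place_of("bottle",c)[:2]: print(c,r["p"],r["uv"],atz(c,r["uv"],70))
print(plan([463,60,98]),ctrl.read_state()["joint_positions"],ctrl.read_state()["tcp_pos"])
```

```text
side 0.94 [334.8, 241.6] [544.265  47.897  70.   ]
scene 0.71 [337.2, 265.9] [546.235  34.672  70.   ]
scene 0.21 [462.7, 251.8] [573.707 235.669  70.   ]
(array([0.098, 0.   , 0.117]), array([-0.002, -0.001, -0.009])) [ 0.38  -0.23  -0.716  0.508 -0.416  0.561] [463.073  59.003 250.906]
```

View pics/side1.png

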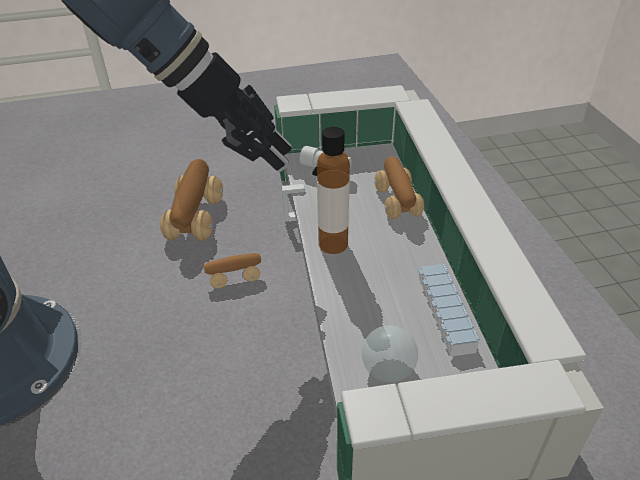

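The side view shows the gripper tilted in front of the bottle, with its fingertips at (285,165). The bottle's base is at (333,250), undisturbed. Next is the descent to the staging point.

Emit:
servo_tool(
  steps=[
    [0.016,0,0.02,0,0,0,0.4],
    [0.032,0,0.039,0,0,0,0.4],
    [0.048,0,0.058,0,0,0,0.4],
    [0.064,0,0.077,0,0,0,0.4],
    [0.08,0,0.096,0,0,0,0.4],
    [0.092,0,0.11,0,0,0,0.4],
    [0.098,0,0.117,0,0,0,0.4],
    [0.098,0,0.117,0,0,0,0.4],
  ],
)

```text
time_s: 4.27
tcp_pos: [462.0, 59.1, 95.9]
eef_rot: [0.336, 0.143, 0.929, -0.051]
ft_force: [-0.2, -0.1, -0.5]
width: 34.2
gripper_force: 0.0
```

Run:
```python
from h import *
np.set_printoptions(precision=3,suppress=True)
for c in("scene","side"):
    im=ctrl.capture(c);cv2.imwrite(f"pics/{c}2.png",im[:,:,::-1])
    for r in ctrl.place_of("bottle",c)[:1]: print(c,r["p"],r["uv"],atz(c,r["uv"],70))
cv2.imwrite("pics/b2.png",np.hstack([cv2.resize(cv2.imread("pics/side2.png")[120:320,180:380],None,fx=2,fy=2),cv2.resize(cv2.imread("pics/scene2.png")[120:320,250:450],None,fx=2,fy=2)]))
s=ctrl.read_state();print(s["joint_positions"],s["tcp_pos"],s["ft_force"])
```

```text
scene 0.82 [339.2, 266.0] [547.239  37.641  70.   ]
side 0.64 [333.4, 242.9] [541.212  45.422  70.   ]
[ 0.382  0.02  -1.025 -0.053 -0.416  0.563] [463.645  59.87   98.831] [-0.148 -0.401  0.624]
```

View pics/b2.png

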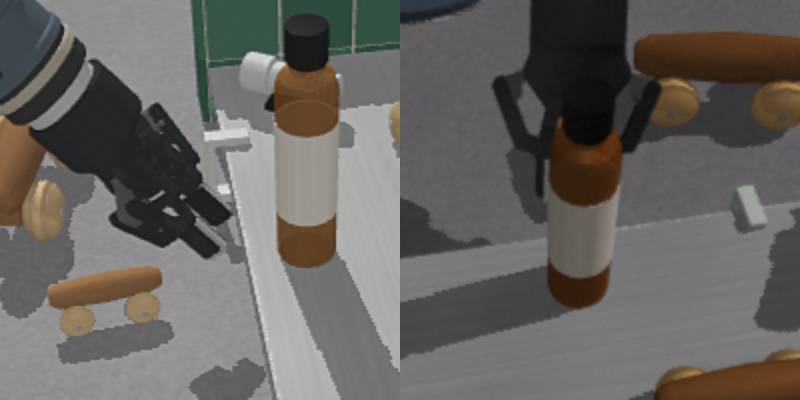

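The left crop shows the two fingertips at about (215,240), low in front of the bottle, and the right crop shows the bottle centred between the fingers. I'll approach and make contact slowly.

Emit:
servo_tool(
  steps=[
    [-0.003,0,0.0026,0,0,0,0.4],
    [-0.006,0,0.0051,0,0,0,0.4],
    [-0.009,0,0.0077,0,0,0,0.4],
    [-0.012,0,0.0103,0,0,0,0.4],
    [-0.015,0,0.0129,0,0,0,0.4],
    [-0.018,0,0.0154,0,0,0,0.4],
    [-0.021,0,0.0176,0,0,0,0.4],
    [-0.024,0,0.0201,0,0,0,0.4],
  ],
)

```text
time_s: 5.13
tcp_pos: [492.9, 50.1, 97.3]
eef_rot: [0.337, 0.143, 0.929, -0.05]
ft_force: [-0.5, 0.0, -0.7]
width: 34.1
gripper_force: 0.0
```

Emit:
servo_tool(
  steps=[
    [-0.002,0,0.0017,0,0,0,0.4],
    [-0.004,0,0.0034,0,0,0,0.4],
    [-0.006,0,0.0051,0,0,0,0.4],
    [-0.008,0,0.0067,0,0,0,0.4],
    [-0.01,0,0.0084,0,0,0,0.4],
    [-0.012,0,0.0101,0,0,0,0.4],
    [-0.014,0,0.0118,0,0,0,0.4],
    [-0.016,0,0.0134,0,0,0,0.4],
  ],
)

```text
time_s: 5.8
tcp_pos: [512.6, 44.0, 97.3]
eef_rot: [0.337, 0.143, 0.929, -0.05]
ft_force: [-1.0, 0.0, -0.5]
width: 33.8
gripper_force: 0.6
```

Run:
```python
from h import *
np.set_printoptions(precision=3,suppress=True)
for c in("scene","side"):
    im=ctrl.capture(c);cv2.imwrite(f"pics/{c}3.png",im[:,:,::-1])
    for r in ctrl.place_of("bottle",c)[:1]: print(c,r["p"],r["uv"],atz(c,r["uv"],70))
cv2.imwrite("pics/b3.png",np.hstack([cv2.resize(cv2.imread("pics/side3.png")[120:320,230:430],None,fx=2,fy=2),cv2.resize(cv2.imread("pics/scene3.png")[150:350,250:450],None,fx=2,fy=2)]))
s=ctrl.read_state();print(s["joint_positions"],s["tcp_pos"],s["ft_force"])
```

```text
scene 0.83 [336.4, 267.4] [548.556  32.678  70.   ]
side 0.84 [336.0, 246.7] [542.811  35.398  70.   ]
[ 0.287  0.09  -0.961 -0.089 -0.364  0.478] [512.491  43.868  97.367] [-0.589  0.257  0.007]
```

View pics/b3.png

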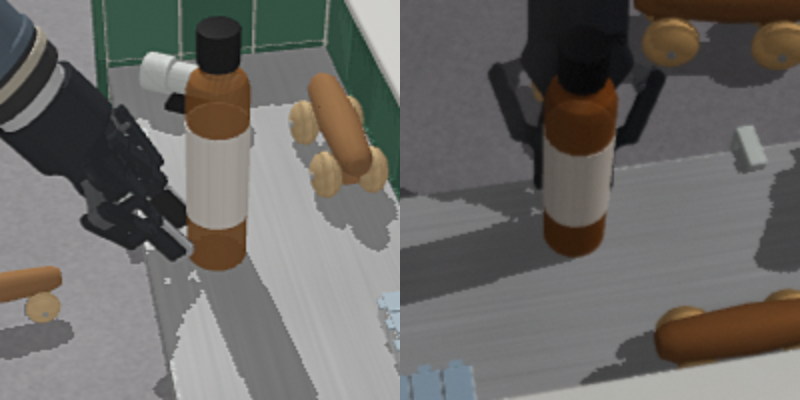

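The crops show the bottle seated upright against both fingertips (190,245). I'll push steadily.

Emit:
servo_tool(
  steps=[
    [-0.0023,0,0.0019,0,0,0,0.4],
    [-0.0046,0,0.0039,0,0,0,0.4],
    [-0.0069,0,0.0058,0,0,0,0.4],
    [-0.0092,0,0.0077,0,0,0,0.4],
    [-0.0115,0,0.0096,0,0,0,0.4],
    [-0.0138,0,0.0116,0,0,0,0.4],
    [-0.0161,0,0.0135,0,0,0,0.4],
    [-0.0184,0,0.0154,0,0,0,0.4],
  ],
)

```text
time_s: 6.67
tcp_pos: [535.6, 36.6, 97.3]
eef_rot: [0.337, 0.143, 0.929, -0.05]
ft_force: [-0.6, 0.9, -0.3]
width: 34.0
gripper_force: 0.6
```

Emit:
servo_tool(
  steps=[
    [-0.0023,0,0.0019,0,0,0,0.4],
    [-0.0046,0,0.0039,0,0,0,0.4],
    [-0.0069,0,0.0058,0,0,0,0.4],
    [-0.0092,0,0.0077,0,0,0,0.4],
    [-0.0115,0,0.0096,0,0,0,0.4],
    [-0.0138,0,0.0116,0,0,0,0.4],
    [-0.0161,0,0.0135,0,0,0,0.4],
    [-0.0184,0,0.0154,0,0,0,0.4],
  ],
)

```text
time_s: 7.33
tcp_pos: [558.5, 29.5, 97.3]
eef_rot: [0.337, 0.143, 0.929, -0.05]
ft_force: [-1.9, 0.8, -1.0]
width: 34.3
gripper_force: 0.6
```

Emit:
servo_tool(
  steps=[
    [-0.0023,0,0.0019,0,0,0,0.4],
    [-0.0046,0,0.0039,0,0,0,0.4],
    [-0.0069,0,0.0058,0,0,0,0.4],
    [-0.0092,0,0.0077,0,0,0,0.4],
    [-0.0115,0,0.0096,0,0,0,0.4],
    [-0.0138,0,0.0116,0,0,0,0.4],
    [-0.0161,0,0.0135,0,0,0,0.4],
    [-0.0184,0,0.0154,0,0,0,0.4],
  ],
)

```text
time_s: 8.0
tcp_pos: [581.4, 22.3, 97.3]
eef_rot: [0.337, 0.143, 0.929, -0.05]
ft_force: [-0.8, 1.0, 0.5]
width: 34.5
gripper_force: 0.6
```

Run:
```python
from h import *
np.set_printoptions(precision=3,suppress=True)
for c in("scene","side"):
    im=ctrl.capture(c);cv2.imwrite(f"pics/{c}4.png",im[:,:,::-1])
    for r in ctrl.place_of("bottle",c)[:1]: print(c,r["p"],r["uv"],atz(c,r["uv"],70))
cv2.imwrite("pics/b4.png",np.hstack([cv2.resize(cv2.imread("pics/side4.png")[120:320,270:470],None,fx=2,fy=2),cv2.resize(cv2.imread("pics/scene4.png")[170:370,220:420],None,fx=2,fy=2)]))
s=ctrl.read_state();print(s["joint_positions"],s["tcp_pos"],s["ft_force"])
```

```text
scene 0.94 [332.5, 312.2] [621.189   5.213  70.   ]
side 0.87 [381.6, 248.2] [612.645  12.54   70.   ]
[ 0.189  0.181 -0.849 -0.095 -0.307  0.394] [581.27   22.294  97.422] [ 0.888 -0.033 -0.532]
```

View pics/b4.png

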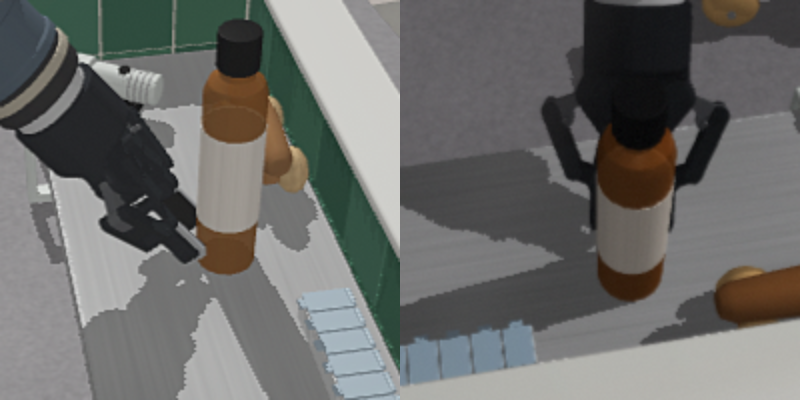

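The bottle stands upright in the cradle (230,260 left crop), heading midway between the organiser and the roller. I'll continue, then slow down for the wall.

Emit:
servo_tool(
  steps=[
    [-0.0023,0,0.0019,0,0,0,0.4],
    [-0.0046,0,0.0039,0,0,0,0.4],
    [-0.0069,0,0.0058,0,0,0,0.4],
    [-0.0092,0,0.0077,0,0,0,0.4],
    [-0.0115,0,0.0096,0,0,0,0.4],
    [-0.0138,0,0.0116,0,0,0,0.4],
    [-0.0161,0,0.0135,0,0,0,0.4],
    [-0.0184,0,0.0154,0,0,0,0.4],
  ],
)

```text
time_s: 8.87
tcp_pos: [604.3, 15.1, 97.3]
eef_rot: [0.337, 0.143, 0.929, -0.05]
ft_force: [-0.9, 1.0, -0.2]
width: 34.2
gripper_force: 0.8
```

Emit:
servo_tool(
  steps=[
    [-0.0023,0,0.0019,0,0,0,0.4],
    [-0.0046,0,0.0039,0,0,0,0.4],
    [-0.0069,0,0.0058,0,0,0,0.4],
    [-0.0092,0,0.0077,0,0,0,0.4],
    [-0.0115,0,0.0096,0,0,0,0.4],
    [-0.0135,0,0.0114,0,0,0,0.4],
    [-0.0155,0,0.013,0,0,0,0.4],
    [-0.017,0,0.0143,0,0,0,0.4],
  ],
)

```text
time_s: 9.53
tcp_pos: [625.5, 8.4, 97.3]
eef_rot: [0.338, 0.143, 0.929, -0.05]
ft_force: [-0.9, 1.1, -0.2]
width: 34.4
gripper_force: 0.8
```

Run:
```python
from h import *
np.set_printoptions(precision=3,suppress=True)
for c in("scene","side"):
    im=ctrl.capture(c);cv2.imwrite(f"pics/{c}5.png",im[:,:,::-1])
    for r in ctrl.place_of("bottle",c)[:1]: print(c,r["p"],r["uv"],atz(c,r["uv"],70))
s=ctrl.read_state();print(s["joint_positions"],s["tcp_pos"],s["ft_force"])
```

```text
scene 0.71 [333.9, 339.5] [662.592  -4.766  70.   ]
side 0.66 [409.6, 251.3] [653.365  -6.259  70.   ]
[ 0.141  0.238 -0.767 -0.082 -0.277  0.354] [625.328   8.475  97.382] [0.144 0.452 0.547]
```

Emit:
servo_tool(
  steps=[
    [-0.0012,0,0.001,0,0,0,0.4],
    [-0.0024,0,0.002,0,0,0,0.4],
    [-0.0036,0,0.003,0,0,0,0.4],
    [-0.0048,0,0.004,0,0,0,0.4],
    [-0.006,0,0.005,0,0,0,0.4],
    [-0.0072,0,0.006,0,0,0,0.4],
    [-0.0084,0,0.007,0,0,0,0.4],
    [-0.0096,0,0.008,0,0,0,0.4],
  ],
)

```text
time_s: 10.4
tcp_pos: [637.2, 4.7, 97.2]
eef_rot: [0.337, 0.143, 0.929, -0.05]
ft_force: [-1.8, 0.8, 0.3]
width: 34.3
gripper_force: 0.7
```

Emit:
servo_tool(
  steps=[
    [-0.0008,0,0.0007,0,0,0,0.4],
    [-0.0016,0,0.0013,0,0,0,0.4],
    [-0.0024,0,0.002,0,0,0,0.4],
    [-0.0032,0,0.0027,0,0,0,0.4],
    [-0.004,0,0.0034,0,0,0,0.4],
    [-0.0046,0,0.0039,0,0,0,0.4],
    [-0.005,0,0.0042,0,0,0,0.4],
    [-0.0054,0,0.0045,0,0,0,0.4],
  ],
)

```text
time_s: 11.07
tcp_pos: [643.8, 2.7, 97.2]
eef_rot: [0.337, 0.143, 0.929, -0.05]
ft_force: [-1.6, 0.8, 0.1]
width: 34.0
gripper_force: 0.7
```

Run:
```python
from h import *
np.set_printoptions(precision=3,suppress=True)
for c in("scene","side"):
    im=ctrl.capture(c);cv2.imwrite(f"pics/{c}6.png",im[:,:,::-1])
    for r in ctrl.place_of("bottle",c)[:1]: print(c,r["p"],r["uv"],atz(c,r["uv"],70))
cv2.imwrite("pics/b6.png",np.hstack([cv2.resize(cv2.imread("pics/side6.png")[120:320,300:500],None,fx=2,fy=2),cv2.resize(cv2.imread("pics/scene6.png")[190:390,220:420],None,fx=2,fy=2)]))
s=ctrl.read_state();print(s["joint_positions"],s["tcp_pos"],s["ft_force"])
```

```text
scene 0.61 [330.7, 350.4] [676.913 -13.598  70.   ]
side 0.57 [419.9, 247.9] [672.207  -3.015  70.   ]
[ 0.123  0.261 -0.731 -0.073 -0.267  0.339] [643.803   2.638  97.292] [-0.543  0.045  0.259]
```

View pics/b6.png

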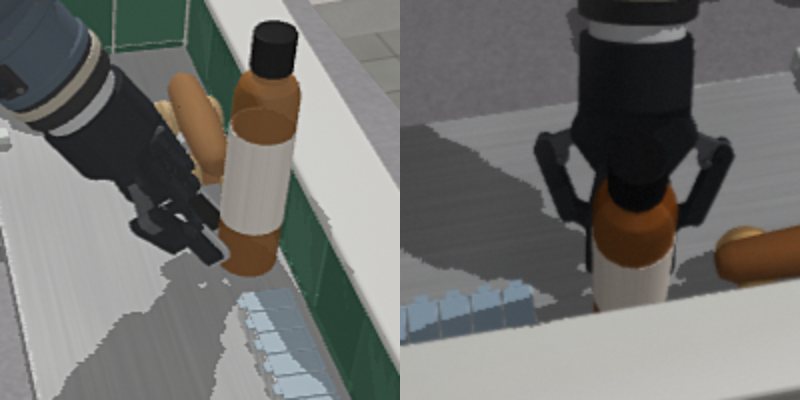

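The bottle is upright between the organiser and the roller, a few mm short of the tiles. I'll creep forward until the force shows the wall.

Emit:
servo_tool(
  steps=[
    [-0.0004,0,0.0003,0,0,0,0.4],
    [-0.0008,0,0.0007,0,0,0,0.4],
    [-0.0012,0,0.001,0,0,0,0.4],
    [-0.0016,0,0.0013,0,0,0,0.4],
    [-0.002,0,0.0017,0,0,0,0.4],
    [-0.0024,0,0.002,0,0,0,0.4],
    [-0.0028,0,0.0023,0,0,0,0.4],
    [-0.0032,0,0.0027,0,0,0,0.4],
  ],
)

```text
time_s: 11.93
tcp_pos: [647.8, 1.3, 97.2]
eef_rot: [0.337, 0.143, 0.929, -0.05]
ft_force: [-1.7, -0.0, 0.8]
width: 34.2
gripper_force: 0.7
```

Emit:
servo_tool(
  steps=[
    [-0.0003,0,0.0003,0,0,0,0.4],
    [-0.0006,0,0.0005,0,0,0,0.4],
    [-0.0009,0,0.0008,0,0,0,0.4],
    [-0.0012,0,0.001,0,0,0,0.4],
    [-0.0015,0,0.0013,0,0,0,0.4],
    [-0.0018,0,0.0015,0,0,0,0.4],
    [-0.0018,0,0.0015,0,0,0,0.4],
    [-0.0018,0,0.0015,0,0,0,0.4],
  ],
)

```text
time_s: 12.6
tcp_pos: [650.1, 0.7, 97.3]
eef_rot: [0.338, 0.143, 0.929, -0.05]
ft_force: [-0.6, 0.5, -0.8]
width: 34.3
gripper_force: 0.5
```

Emit:
servo_tool(
  steps=[
    [-0.0003,0,0.0003,0,0,0,0.4],
    [-0.0006,0,0.0005,0,0,0,0.4],
    [-0.0009,0,0.0008,0,0,0,0.4],
    [-0.0012,0,0.001,0,0,0,0.4],
    [-0.0015,0,0.0013,0,0,0,0.4],
    [-0.0018,0,0.0015,0,0,0,0.4],
    [-0.0018,0,0.0015,0,0,0,0.4],
    [-0.0018,0,0.0015,0,0,0,0.4],
  ],
)

```text
time_s: 13.27
tcp_pos: [651.3, 0.2, 96.8]
eef_rot: [0.337, 0.143, 0.929, -0.05]
ft_force: [-8.4, 3.6, 3.8]
width: 34.2
gripper_force: 4.6
```

The force has risen to 9 N with the bottle at x≈687, where the wall was expected. It is against the tiles, so I'll back off gently.

Emit:
servo_tool(
  steps=[
    [0.0005,0,-0.0004,0,0,0,0.4],
    [0.001,0,-0.0008,0,0,0,0.4],
    [0.002,0,-0.0017,0,0,0,0.4],
    [0.004,0,-0.0034,0,0,0,0.4],
    [0.007,0,-0.0059,0,0,0,0.4],
    [0.012,0,-0.0101,0,0,0,0.4],
    [0.018,0,-0.0151,0,0,0,0.4],
    [0.024,0,-0.0201,0,0,0,0.4],
  ],
)

```text
time_s: 13.93
tcp_pos: [621.5, 9.6, 97.2]
eef_rot: [0.337, 0.143, 0.929, -0.05]
ft_force: [0.2, -0.0, 0.2]
width: 34.3
gripper_force: 0.0
```

Emit:
servo_tool(
  steps=[
    [0.008,0,-0.0067,0,0,0,0.4],
    [0.018,0,-0.0151,0,0,0,0.4],
    [0.028,0,-0.0235,0,0,0,0.4],
    [0.038,0,-0.0319,0,0,0,0.4],
    [0.048,0,-0.0403,0,0,0,0.4],
    [0.058,0,-0.0487,0,0,0,0.4],
    [0.066,0,-0.0554,0,0,0,0.4],
    [0.07,0,-0.0588,0,0,0,0.4],
  ],
)

```text
time_s: 14.6
tcp_pos: [533.4, 37.2, 97.3]
eef_rot: [0.337, 0.143, 0.929, -0.05]
ft_force: [0.8, 0.3, 0.2]
width: 34.3
gripper_force: 0.0
```

Emit:
servo_tool(
  steps=[
    [0,0,-0.015,0,0,0,0.4],
    [-0.01,0,-0.035,0,0,0,0.4],
    [-0.02,0,-0.055,0,0,0,0.4],
    [-0.03,0,-0.075,0,0,0,0.4],
    [-0.04,0,-0.095,0,0,0,0.4],
    [-0.05,0,-0.105,0,0,0,0.4],
    [-0.05,0,-0.11,0,0,0,0.4],
    [-0.05,0,-0.11,0,0,0,0.4],
  ],
)

```text
time_s: 15.27
tcp_pos: [504.5, 46.4, 215.2]
eef_rot: [0.339, 0.143, 0.929, -0.049]
ft_force: [-0.6, 0.5, -0.0]
width: 34.1
gripper_force: 0.0
```

Run:
```python
from h import *
np.set_printoptions(precision=3,suppress=True)
for c in("scene","side"):
    im=ctrl.capture(c);cv2.imwrite(f"pics/{c}7.png",im[:,:,::-1])
    for t in("bottle","organiser","roller","paperweight","light"):
      for r in ctrl.place_of(t,c)[:2]: print(c,t,r["p"],np.array(r["uv"]),atz(c,r["uv"],70))
cv2.imwrite("pics/b7.png",np.hstack([cv2.imread("pics/side7.png")[80:400,240:600],cv2.imread("pics/scene7.png")[100:420,130:530]]))
s=ctrl.read_state();print(s["time_s"],s["tcp_pos"],s["ft_force"])
```

```text
scene bottle 0.73 [334.6 355.6] [685.577 -10.484  70.   ]
scene organiser 0.87 [236.3 361.4] [ 657.999 -143.064   70.   ]
scene roller 0.82 [331.7 205.4] [425.971  60.539  70.   ]
scene roller 0.64 [418.3 326.9] [676.035 117.527  70.   ]
scene paperweight 0.98 [173.5 299.1] [ 537.75  -218.078   70.   ]
scene paperweight 0.73 [463.1 252.8] [575.639 235.444  70.   ]
scene light 0.68 [461.8 254.2] [577.552 232.278  70.   ]
side organiser 0.59 [444.1 312.6] [ 654.323 -141.418   70.   ]
side roller 0.85 [397.4 202.5] [678.276 118.795  70.   ]
side roller 0.82 [233.2 275.3] [372.487  13.834  70.   ]
side paperweight 0.87 [386.9 370.3] [ 542.106 -215.042   70.   ]
15.8667 [504.31   46.004 213.72 ] [0.198 0.019 0.188]
```

View pics/b7.png

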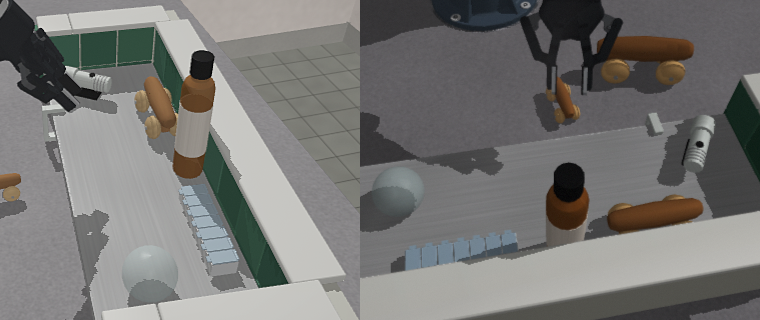

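The bottle stands upright against the tiles, its base at (190,170) in the left crop. The organiser, roller, ball and light have not moved, and the hand is clear.

```bash
python3 -c "
from workcell import ctrl
print(ctrl.job_done())"
```

```text
the job is handed in; nothing more can be done
None
```

The bottle now stands upright against the green tiles, between the organiser and the roller; nothing else on the shelf appears to have moved, the hand is clear, and I handed the job in at about 16 s.

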